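Reset the ejector buttons of a dumpling plate

TASK

Get the half-moon dumpling plate ready for the next batch: with closed fingertips, follow its curved row of raised ejector buttons in one pass, starting at the end next to the plate's round lug, and press each in turn lightly down flush, keeping the fingertips within about five centimetres of the plate until the last one is in. Grasp and lift nothing, do not shove the plate, and leave the buttons of the straight-row plate up and everything else where it is; finish clear of everything.

Things in the scene. Friction and masses are not known exactly. Their poses are not given: they have to be found in the camera images.
- moon: Half-moon dumpling plate: half-moon outline on top, five steel ejector buttons along a curve bulging to +x, at (x, y) mm from the lug end (-8, 61), (23, 37), (35, 0), (23, -37), (-8, -61). White loose slab 115 (x) x 165 (y) x 20 mm, about 1.6 kg; origin centre of underside, z up; a flat round lug (radius 18, 12 high) sticks out of its short +y side at x -30 mm.
- bar: The other plate, to be left alone: four like buttons in a straight row at x 25 mm, y 57, 19, -19, -57 mm, and four small square outlines. White loose slab 115 (x) x 165 (y) x 20 mm, about 1.6 kg; origin centre of underside, z up; a flat round lug (radius 18, 12 high) sticks out of its short +y side at x -30 mm.
- moon1 (a joint): How far the first (next to the lug) button of the curved row is pushed in, m: 0 to 0.002 at the start (standing 8 to 10 mm proud of the plate), 0.009 = fully home, its top then 1 mm above the plate's face, which counts as flush. No spring: about 3 N moves it and it stays where it is left.
- moon1_top (a point): Centre of the flat top of the first (next to the lug) button of the curved row (round, 16 mm across); it goes down with the button.
- moon2 (a joint): How far the second button of the curved row is pushed in, m: 0 to 0.002 at the start (standing 8 to 10 mm proud of the plate), 0.009 = fully home, its top then 1 mm above the plate's face, which counts as flush. No spring: about 3 N moves it and it stays where it is left.
- moon2_top (a point): Centre of the flat top of the second button of the curved row (round, 16 mm across); it goes down with the button.
- moon3 (a joint): How far the third (middle) button of the curved row is pushed in, m: 0 to 0.002 at the start (standing 8 to 10 mm proud of the plate), 0.009 = fully home, its top then 1 mm above the plate's face, which counts as flush. No spring: about 3 N moves it and it stays where it is left.
- moon3_top (a point): Centre of the flat top of the third (middle) button of the curved row (round, 16 mm across); it goes down with the button.
- moon4 (a joint): How far the fourth button of the curved row is pushed in, m: 0 to 0.002 at the start (standing 8 to 10 mm proud of the plate), 0.009 = fully home, its top then 1 mm above the plate's face, which counts as flush. No spring: about 3 N moves it and it stays where it is left.
- moon4_top (a point): Centre of the flat top of the fourth button of the curved row (round, 16 mm across); it goes down with the button.
- moon5 (a joint): How far the fifth (last) button of the curved row is pushed in, m: 0 to 0.002 at the start (standing 8 to 10 mm proud of the plate), 0.009 = fully home, its top then 1 mm above the plate's face, which counts as flush. No spring: about 3 N moves it and it stays where it is left.
- moon5_top (a point): Centre of the flat top of the fifth (last) button of the curved row (round, 16 mm across); it goes down with the button.
- bar1 (a joint): How far a button of the straight row is pushed in, m: 0 = standing 10 mm proud, as at the start; must stay so.
- bar2 (a joint): How far a button of the straight row is pushed in, m: 0 = standing 10 mm proud, as at the start; must stay so.
- bar3 (a joint): How far a button of the straight row is pushed in, m: 0 = standing 10 mm proud, as at the start; must stay so.
- bar4 (a joint): How far a button of the straight row is pushed in, m: 0 = standing 10 mm proud, as at the start; must stay so.
- cutter: Small steel ring cutter, 36 mm across, 24 mm high, standing loose on the half-moon plate inside the curve at about plate (-22, 0) mm; origin centre of underside.
- shaker: Clear jar with a steel cap, 44 mm across, 70 mm high, between the plates; origin centre of underside.
- spoon: Steel spoon, 170 mm long, lying flat near the robot, between the plates.
- bowl: Steel bowl, 150 mm across, 60 mm high, at the far side between the plates; origin centre of underside.
- scraper: Dough scraper, steel blade with a wooden bar handle, 120 mm wide, under 20 mm high, lying to the right of the plates.
- cup: Steel cup, 76 mm across, 50 mm high, left of the plates; origin centre of underside.
There are look-alikes about, which are no part of the job. What is shaped like the moon but black or turquoise is not meant.

How it is judged (in metres and radians):
On the way, in this order (a step that is already met when the one before it is completed fails the run):
1. the first (next to the lug) button of the curved row is in (value of joint moon1 above 0.006 m), for 0.05 s.
2. the second button of the curved row is in (value of joint moon2 above 0.006 m), for 0.05 s.
3. the third (middle) button of the curved row is in (value of joint moon3 above 0.006 m), for 0.05 s.
4. the fourth button of the curved row is in (value of joint moon4 above 0.006 m), for 0.05 s.
5. the fifth (last) button of the curved row is in (value of joint moon5 above 0.006 m), for 0.05 s.
At the end, for the whole second after the job is handed in: All five buttons of the curved row are pushed in more than 6 mm of 9 (within 4 mm of the plate's face); the straight row's are in less than 3 mm; both plates lie within 20 mm, and the other things within 30 mm, of where they were, and the half-moon plate is at rest (value of joint each of moon1, moon2, moon3, moon4, moon5 above 0.006 m and value of joint each of bar1, bar2, bar3, bar4 below 0.003 m and distance of each of moon, bar from where it was at the start of the episode below 0.02 m and linear speed of moon below 0.01 m/s and distance of each of cutter, shaker, spoon, bowl, scraper, cup from where it was at the start of the episode below 0.03 m); the robot touches nothing.
It fails at once if a button of the straight row was pushed in more than 3 mm (value of joint any of bar1, bar2, bar3, bar4 above 0.003 m).
It fails at once if a plate was shoved or lifted: moved more than 20 mm, or tilted more than 0.15 rad (distance of any of moon, bar from where it was at the start of the episode above 0.02 m or angle between any of moon, bar's own z axis and vertical above 0.15 rad).
It fails at once if pressed hard: more than 40 N between the fingers and the half-moon plate with its buttons (contact force between the fingers and moon above 40 N).
It fails at once if the hand left the row between the first and last button: TCP more than 120 mm above the table (about 80 mm of air under the fingertips) or more than 120 mm sideways from the plate's centre (value of joint moon1 above 0.006 m and value of joint moon5 below 0.006 m and (height (world z) of the grasp point above 0.12 m or horizontal distance between the grasp point and moon above 0.12 m)).
It fails at once if another thing was moved or lifted more than 30 mm (distance of any of cutter, shaker, spoon, bowl, scraper, cup from where it was at the start of the episode above 0.03 m).
It also fails if it takes over 42 s, if anything falls off the work surface, if the arm or the gripper's body presses on something with over 40 N, if the wrist force passes 120 N, or if a joint passes its speed limit or range.

ROBOT

A 7-joint arm with a two-finger parallel gripper is mounted at the origin on the work surface. World frame = base frame: x ahead of the robot, y to its left, z up, the work surface at z = 0. Lengths are in m, angles in degrees, forces in N, time in s.
With the tool pointing down it reaches from about 0.4 to 0.85 m from the base axis. Payload 4.4 kg.
Tool frame: the origin (TCP) lies between the finger pads, 19 mm behind the fingertips; this is the grasp point; z points along the fingers, y is the line along which they close (so a half turn about z gives the same grasp; the last joint's range is limited). The gripper opens to 94 mm and grips with 3 to 60 N. Pads are 16 mm wide; open, the fingers measure 119 mm over their backs; the gripper's body (75 mm by 177 mm) begins 78 mm behind the grasp point.
Start: joints at [64.584, 36.005, 2.206, 86.941, -1.547, 57.084, -1.146], TCP at [0.24, -0.604, 0.224] pointing down, gripper open.
Joint ranges: [-175.42, 175.42], [-21.48, 121.26], [-71.46, 75.88], [10.55, 141.38], [-63.04, 243.04], [13.31, 113.54], [-168.57, 168.57]. Speed limits (degrees/s): [147.25, 147.25, 180, 180, 180, 180, 180].

INTERFACE

Orientations are given as [roll, pitch, yaw] about the fixed x, y, z axes, in that order (R = Rz(yaw) Ry(pitch) Rx(roll)).
In Python, from plant import bot, imaging gives the robot as it stands.
- The arm moves only by the shell command python3 -m handwheel 'ROWS' [OPENING] [FORCE]. ROWS is JSON, a list that holds one entry, the list of rows, each a list of 6 numbers: the shift along the tool's x, y, z in cm, then the turn, a rotation vector about the tool's x, y, z in rad. In form: [[[x, y, z, ax, ay, az], ...]]. A call has 1 to 12 rows; each row shifts and turns the commanded pose from where the row before left it, along the tool's axes as they then stand; what a row does not reach is not made up. A row lasts 1/10 s, in which the tool goes at most 50 mm and 8.59 degrees, less where a joint would pass 70% of its speed; a pose out of reach is approached as far as the arm can. A call is refused whole if a number of a shift passes 5 or a number of a turn 0.15, either way. A call with a gripper value outside its range is refused whole. OPENING is the finger opening in cm, from 0 to 9.4, set as the call begins (- or left out, the last holds). The fingers move at their own pace and stop on an object; FORCE is the grip in N (left out, the last holds). Time passes only in rows, so rows that do not move let the fingers close. It gives the time, the measured TCP pose, the force, the opening and the grip force at its end, in the units of the state.
- bot.observe(): the state, without advancing time (a new reading comes with each control period).
- imaging.capture(name): name is "scene" or "top" or "wrist"; returns a dict with "image" (420x560x3 uint8, red, green, blue), "fx", "fy", "cx", "cy" (pixels), "xyz" and "attitude" of the camera in the world. Camera axes: x right, y up, looking along -z (the intrinsics and any distortion apply to the point x, -y, -z); pixel columns grow to the right and rows downward; lengths in m; the calibration is good to about 2 mm. A picture is of the moment at which its call begins. There is no depth.
- bot.job_done(): hands the job in; it is judged then, once.
The state is a dict: "time_s": time; "joint_positions": joint angles; "joint_vel": joint speeds; "effort": joint torques, N m; "tool_pos": TCP position; "orientation": TCP orientation; "ft_force": force on the tool from outside, world axes, zero at the start; "moment": the same for the moment, N m; "grip_width": finger opening in m; "grasp_force": force on a finger pad.
Only numpy, scipy, OpenCV 4.12 (cv2) and the standard library are available. Lean on these libraries where they do the work, as an engineer would, in place of code of your own. Each camera call takes 0.05 s, during which the arm holds its last target. There are 200 camera calls.

## Working session

There is one attempt and no reset: what is moved stays moved. The work goes in short steps, Python scripts to look and compute and a shell command to move; the robot and the scene stay as the last step left them, time stands still between calls to the robot, and variables do not carry over. Pictures are saved under pics/ and viewed, at most 10 in all, crops included, and the job is handed in when it is done.

```bash
ls; mkdir -p pics
python3 - <<'E'
from plant import bot, imaging
import cv2
for n in("top","scene"):
    d=imaging.capture(n); cv2.imwrite(f"pics/{n}1.png",d["image"][:,:,::-1]); print({k:v for k,v in d.items() if k!="image"})
print(bot.observe())
E
```

```text
pics
{'fx': 447.64537117474595, 'fy': 447.64537117474595, 'cx': 284.865289215035, 'cy': 204.36659974723582, 'xyz': array([0.3194071 , 0.01255969, 1.27679383]), 'attitude': array([  9.22182615,   0.9158022 , -88.43734732])}
{'fx': 435.5375798610393, 'fy': 435.5375798610393, 'cx': 277.45133628911117, 'cy': 200.70251413645872, 'xyz': array([1.08340122, 0.64872896, 0.85379525]), 'attitude': array([ 45.49816903,   0.54890622, 137.21578387])}
{'time_s': 0.1, 'joint_positions': array([64.58557159, 36.05175533,  2.2026782 , 86.98794378, -1.54880427,
       57.08264262, -1.14613251]), 'joint_vel': array([-0.0895083 ,  0.00524586,  0.00797909, -0.15174198, -0.00466517,
        0.04269563, -0.05254031]), 'effort': array([ 2.85841779e-03, -5.50788975e+01,  1.14737492e+00, -1.87115729e+01,
       -5.22336212e-02,  1.92263990e-02,  4.95660822e-05]), 'tool_pos': array([ 0.23958927, -0.60365348,  0.22348005]), 'orientation': array([-1.79907299e+02, -7.86015514e-04,  2.16432495e+01]), 'ft_force': array([-0.49211387,  1.19698763,  0.80222584]), 'moment': array([-0.01677655,  0.02551806, -0.02490854]), 'grasp_force': 0.0, 'grip_width': 0.09431430003293137}
```

View pics/top1.png

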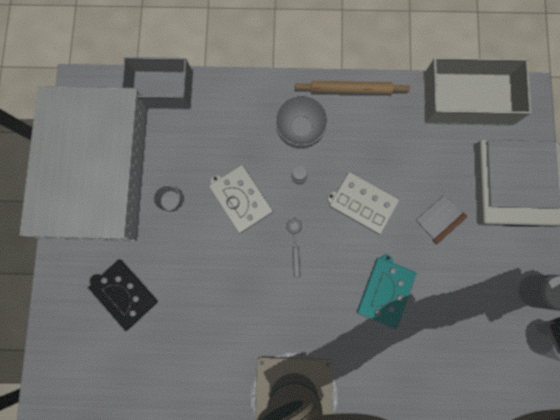

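View pics/scene1.png

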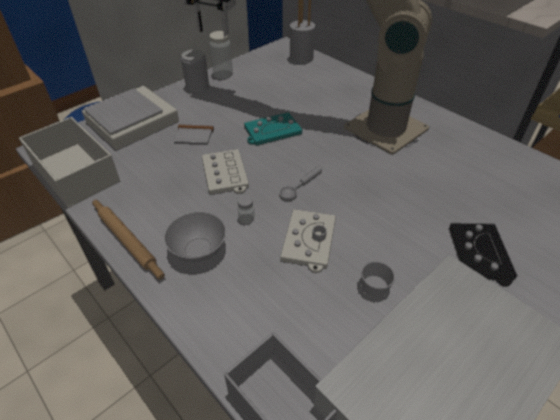

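```bash
cat > h.py <<'E'
import numpy as np, cv2
from scipy.spatial.transform import Rotation as Rn
def R(d): return Rn.from_euler('xyz',d["attitude"],degrees=True).as_matrix()
def ray(d,uv,z):
    uv=np.atleast_2d(uv).astype(float)
    v=np.c_[(uv[:,0]-d["cx"])/d["fx"],-(uv[:,1]-d["cy"])/d["fy"],-np.ones(len(uv))]@R(d).T
    return d["xyz"]+v*((z-d["xyz"][2])/v[:,2])[:,None]
def proj(d,p):
    c=(np.atleast_2d(p)-d["xyz"])@R(d); return np.c_[d["cx"]-d["fx"]*c[:,0]/c[:,2],d["cy"]+d["fy"]*c[:,1]/c[:,2]]
E
python3 - <<'E'
from plant import imaging
from h import *
outs=[]
for n,(u,v) in(("top",(240,198)),("scene",(309,240))):
    d=imaging.capture(n); im=d["image"][:,:,::-1].copy()
    c=im[v-45:v+45,u-45:u+45]; outs.append(cv2.resize(c,(395,395),interpolation=cv2.INTER_CUBIC))
    hsv=cv2.cvtColor(im,cv2.COLOR_BGR2HSV)
    m=((hsv[:,:,2]>150)&(hsv[:,:,1]<50)).astype(np.uint8)
    m=cv2.morphologyEx(m,cv2.MORPH_CLOSE,np.ones((9,9)))
    for c in cv2.findContours(m,cv2.RETR_EXTERNAL,cv2.CHAIN_APPROX_NONE)[0]:
        if 800<cv2.contourArea(c)<6000 :
            z=.02; w=ray(d,c[:,0],z)
            r=cv2.minAreaRect((w[:,:2]*1000).astype(np.float32)); print(n,c[:,0].mean(0),r, hsv[v,u])
cv2.imwrite("pics/crop1.png",np.hstack(outs))
E
```

```text
top [363.01204819 202.40963855] ((537.2752685546875, -181.86386108398438), (170.59371948242188, 108.71186828613281), 61.36216735839844) [ 20  14 163]
top [239.25786164 197.56603774] ((541.853515625, 168.89515686035156), (168.87713623046875, 109.85663604736328), 34.52153778076172) [ 20  14 163]
top [506.80902778 199.18402778] ((595.9111938476562, -630.6981811523438), (205.58021545410156, 215.08395385742188), 89.35694122314453) [ 20  14 163]
top [472.23671498  92.93719807] ((869.4874877929688, -504.9238586425781), (210.2834014892578, 106.54688262939453), 89.95021057128906) [ 20  14 163]
top [432.74342105  41.35197368] ((1033.8404541015625, -396.48687744140625), (178.3055877685547, 252.6392822265625), 0.9822460412979126) [ 20  14 163]
top [298.04986877  42.33595801] ((1032.301513671875, 12.468826293945312), (362.4238586425781, 181.26364135742188), 89.99823760986328) [ 20  14 163]
top [57.00458716 39.02293578] ((1016.6312866210938, 744.9155883789062), (185.02943420410156, 128.93336486816406), 18.99443244934082) [ 20  14 163]
top [175.35  37.48] ((1032.24755859375, 380.70721435546875), (267.80718994140625, 180.0341033935547), 89.09210968017578) [ 20  14 163]
```

View pics/crop1.png

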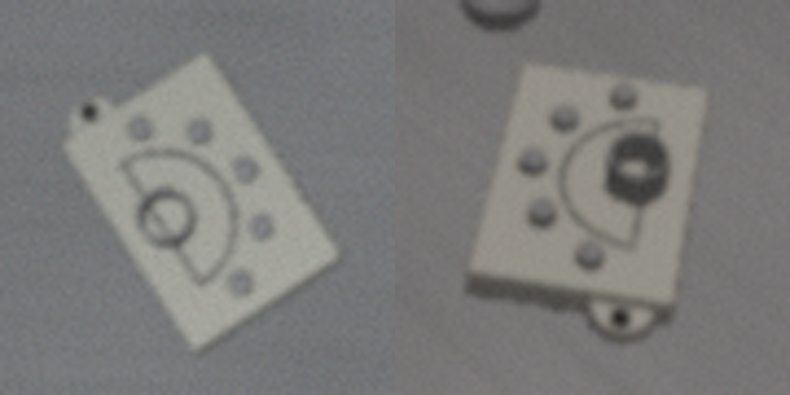

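The candidates in the top view are:
- White plate at (240,198), with a curved row of five buttons, a half-moon outline and the ring cutter.
- White plate at (363,203), with a straight row of four buttons. This is the bar.
- Black plate at (122,295) and turquoise plate at (388,290), both look-alikes.

The crop confirms the white plate at (240,198) is the moon. Its lug is at about (215,178), so button 1 is at about (227,182).

```bash
cat > loc.py <<'E'
from plant import imaging
from h import *
B=np.array([[-8,61],[23,37],[35,0],[23,-37],[-8,-61]])/1000
yaw=np.radians(-55.5); c=np.array([.542,.169])
rot=lambda a:np.array([[np.cos(a),-np.sin(a)],[np.sin(a),np.cos(a)]])
res={}
for n in("top","scene"):
    d=imaging.capture(n); g=cv2.cvtColor(d["image"],cv2.COLOR_RGB2GRAY); S=8
    W=B@rot(yaw).T+c; pts=[]
    for p in W:
        u=proj(d,[*p,.029])[0]; r=7
        x0,y0=np.round(u).astype(int)-r
        t=cv2.GaussianBlur(g[y0:y0+2*r+1,x0:x0+2*r+1],(3,3),0).astype(float)
        w=np.clip(np.median(t)-12-t,0,None)
        yy,xx=np.mgrid[:2*r+1,:2*r+1]; w*=((xx-r)**2+(yy-r)**2<36)
        q=np.array([(w*xx).sum(),(w*yy).sum()])/w.sum()+[x0,y0]; pts.append(q)
    P=ray(d,pts,.029)[:,:2]; res[n]=P
    A=B-B.mean(0);Q=P-P.mean(0)
    a=np.arctan2((A[:,0]*Q[:,1]-A[:,1]*Q[:,0]).sum(),(A*Q).sum())
    t=P.mean(0)-rot(a)@B.mean(0)
    print(n,np.round(pts,1).tolist(),"yaw",np.degrees(a),"c",t,"\nfit",np.round(B@rot(a).T+t,4).tolist(),"\nres mm",np.round((P-B@rot(a).T-t)*1000,1).tolist())
E
python3 loc.py
```

```text
top [[225.5, 180.4], [240.2, 182.6], [250.6, 191.2], [253.3, 204.1], [248.8, 216.5]] yaw -56.32463341268304 c [0.53859654 0.16654913] 
fit [[0.5849, 0.207], [0.5821, 0.1679], [0.558, 0.1374], [0.5206, 0.1269], [0.4834, 0.1394]] 
res mm [[1.6, 2.3], [-1.2, -0.8], [-1.0, -1.0], [-0.5, 0.5], [1.0, -0.8]]
scene [[307.9, 253.3], [297.0, 244.0], [294.8, 232.3], [302.1, 222.4], [315.5, 217.7]] yaw -54.966708829796104 c [0.54390217 0.16917894] 
fit [[0.5893, 0.2107], [0.5874, 0.1716], [0.564, 0.1405], [0.5268, 0.1291], [0.4894, 0.1407]] 
res mm [[-0.8, -0.5], [-0.2, -0.2], [0.3, 0.0], [0.1, 0.1], [0.6, 0.6]]
```

```bash
cat > go.py <<'E'
import sys
from plant import bot
from h import *
s=bot.observe(); t=np.array([float(x) for x in sys.argv[1:4]])
r=Rn.from_euler('xyz',s["orientation"],degrees=True)
print("t",s["time_s"],"pos",s["tool_pos"].round(4),"rpy",s["orientation"].round(2),"f",s["ft_force"].round(1),"w",round(s["grip_width"],4))
print("cm in tool:",(r.inv().apply(t-s["tool_pos"])*100).round(2))
E
python3 go.py 0.50 0.15 0.24
```

```text
t 0.3 pos [ 0.2397 -0.604   0.224 ] rpy [-179.97   -0.     21.65] f [ 0.2 -0.6  0.6] w 0.0939
cm in tool: [ 52.   -60.48  -1.57]
```

```bash
python3 -m handwheel '[[[2,-2.3,-0.1,0,0,0],[3,-3.5,-0.1,0,0,0],[3,-3.5,-0.1,0,0,0],[3,-3.5,-0.1,0,0,0],[3,-3.5,-0.1,0,0,0],[3,-3.5,-0.1,0,0,0],[3,-3.5,-0.1,0,0,0],[3,-3.5,-0.1,0,0,0],[3,-3.5,-0.1,0,0,0],[3,-3.5,-0.1,0,0,0],[3,-3.5,-0.1,0,0,0],[3,-3.5,-0.1,0,0,0]]]' 0 10; python3 go.py 0.50 0.15 0.24
```

```text
time_s: 1.5
tool_pos: [0.4151, -0.0941, 0.2367]
orientation: [180.0, -0.0, 21.6]
ft_force: [1.4, -0.0, -0.8]
grip_width: 0.0021
grasp_force: 0.0
t 1.5 pos [ 0.4151 -0.0941  0.2367] rpy [ 1.7997e+02 -4.0000e-02  2.1630e+01] f [ 1.4 -0.  -0.8] w 0.0021
cm in tool: [ 16.89 -19.56  -0.33]
```

```bash
python3 -m handwheel '[[[3,-3.5,0,0,0,0],[3,-3.5,0,0,0,0],[3,-3.5,0,0,0,0],[3,-3.5,0,0,0,0],[2,-2.3,0,0,0,0],[1,-1.2,0,0,0,0],[0,0,0,0,0,0],[0,0,0,0,0,0]]]'; python3 go.py 0.585 0.2085 0.1
python3 - <<'E'
from plant import imaging
import cv2
d=imaging.capture("wrist"); cv2.imwrite("pics/w1.png",d["image"][:,:,::-1]); print({k:v for k,v in d.items() if k!="image"})
E
```

```text
time_s: 2.3
tool_pos: [0.489, 0.1203, 0.2361]
orientation: [179.9, 0.1, 21.6]
ft_force: [-0.0, -0.4, 0.1]
grip_width: 0.0009
grasp_force: 0.0
t 2.3 pos [0.489  0.1203 0.2361] rpy [1.7994e+02 8.0000e-02 2.1560e+01] f [-0.  -0.4  0.1] w 0.0009
cm in tool: [12.19 -4.69 13.59]
{'fx': 369.0454795216569, 'fy': 369.0454795216569, 'cx': 277.58798295996104, 'cy': 211.62126908539986, 'xyz': array([0.55306548, 0.14598653, 0.39555252]), 'attitude': array([-1.41220125e+01, -2.78587004e-02, -6.84471862e+01])}
```

View pics/w1.png

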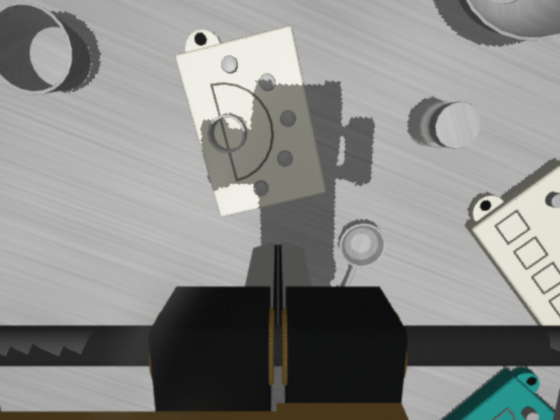

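The wrist view shows the lug hole at (200,39). The buttons are at about (229,64), (267,80), (288,118), (285,158) and (261,188), and the cutter is at (228,132).

```bash
cat > fit.py <<'E'
import numpy as np
B=np.array([[-8,61],[23,37],[35,0],[23,-37],[-8,-61]])/1000
rot=lambda a:np.array([[np.cos(a),-np.sin(a)],[np.sin(a),np.cos(a)]])
def fit(P):
    A=B-B.mean(0);Q=P-P.mean(0)
    a=np.arctan2((A[:,0]*Q[:,1]-A[:,1]*Q[:,0]).sum(),(A*Q).sum()); t=P.mean(0)-rot(a)@B.mean(0)
    F=B@rot(a).T+t; print("yaw",np.degrees(a).round(2),"c",t.round(4),"\nfit",F.round(4).tolist(),"\nres mm",((P-F)*1000).round(1).tolist())
E
python3 - <<'E'
from plant import imaging
from h import *; from fit import fit
d=imaging.capture("wrist"); g=cv2.cvtColor(d["image"],cv2.COLOR_RGB2GRAY)
pts=[]
for u,v in [(229,64),(267,80),(288,118),(285,158),(261,188)]:
    r=14;t=cv2.resize(g[v-r:v+r+1,u-r:u+r+1],None,fx=6,fy=6,interpolation=cv2.INTER_CUBIC)
    h=cv2.HoughCircles(cv2.GaussianBlur(t,(0,0),3),cv2.HOUGH_GRADIENT,1,300,param1=60,param2=8,minRadius=38,maxRadius=60)
    q=h[0,0]; pts.append([(q[0]+.5)/6-.5+u-r,(q[1]+.5)/6-.5+v-r]); print(pts[-1],q[2]/6)
fit(ray(d,pts,.029)[:,:2])
fit(ray(d,[(229.5,64),(267,80),(288,118),(285,158),(261,188)],.029)[:,:2])
E
```

```text
[np.float32(228.83333), np.float32(64.166664)] 8.866667
[np.float32(262.16666), np.float32(87.333336)] 7.7000003Traceback (most recent call last):
  File "<stdin>", line 8, in <module>
TypeError: 'NoneType' object is not subscriptable
```

```bash
python3 - <<'E'
from plant import imaging
from h import *; from fit import fit
d=imaging.capture("wrist")
fit(ray(d,[(229.5,64),(267,80),(288,118),(285,158),(261,188)],.029)[:,:2])
E
python3 go.py 0.587 0.209 0.08
```

```text
yaw -55.01 c [0.5382 0.1644] 
fit [[0.5836, 0.206], [0.5817, 0.1668], [0.5583, 0.1358], [0.5211, 0.1244], [0.4837, 0.136]] 
res mm [[-0.6, -1.0], [0.9, 0.6], [-0.6, 0.3], [-0.1, 0.2], [0.5, -0.0]]
t 2.45 pos [0.4892 0.1199 0.2364] rpy [1.7995e+02 4.0000e-02 2.1460e+01] f [-0.4  0.1  0.3] w 0.0006
cm in tool: [12.37 -4.73 15.62]
```

```bash
python3 -m handwheel '[[[2,-0.8,0,0,0,0],[3.5,-1.3,0,0,0,0],[3.5,-1.3,1,0,0,0],[2.5,-1,3,0,0,0],[0.7,-0.3,4,0,0,0],[0,0,4,0,0,0],[0,0,2.5,0,0,0],[0,0,1.1,0,0,0],[0,0,0,0,0,0],[0,0,0,0,0,0]]]'; python3 go.py 0.5855 0.208 0.06;  python3 - <<'E'
from plant import imaging
import cv2
d=imaging.capture("wrist"); cv2.imwrite("pics/w2.png",d["image"][:,:,::-1]); print({k:v for k,v in d.items() if k!="image"})
E
```

```text
time_s: 3.45
tool_pos: [0.5866, 0.2105, 0.0816]
orientation: [180.0, -0.1, 21.6]
ft_force: [-0.2, 0.4, 0.0]
grip_width: 0.0008
grasp_force: 0.0
t 3.45 pos [0.5866 0.2105 0.0816] rpy [ 1.7999e+02 -1.1000e-01  2.1590e+01] f [-0.2  0.4  0. ] w 0.0008
cm in tool: [-0.19  0.19  2.16]
{'fx': 369.0454795216569, 'fy': 369.0454795216569, 'cx': 277.58798295996104, 'cy': 211.62126908539986, 'xyz': array([0.65019804, 0.2358835 , 0.24128133]), 'attitude': array([-1.39234766e+01,  2.00557099e-02, -6.84190106e+01])}
```

View pics/w2.png

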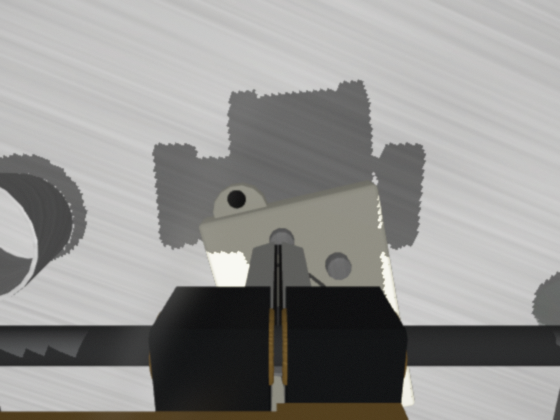

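Run:
```python
from plant import imaging
from h import *
d=imaging.capture("wrist"); 
a=np.radians(21.6); ux=np.array([np.cos(a),np.sin(a)])
print("tip front proj",proj(d,[*(np.array([.5866,.2105])+.008*ux),.0626]),"tip centre", proj(d,[.5866,.2105,.0626]))
P=ray(d,[(282,240),(338,266)],.0295)[:,:2]; print(P)
L=ray(d,[(236,199)],.012)[:,:2]; print("lug hole",L)
for yaw in(-55,-55.5,-56):
    y=np.radians(yaw); r=np.array([[np.cos(y),-np.sin(y)],[np.sin(y),np.cos(y)]])
    print(yaw, P-np.array([[-8,61],[23,37]])@r.T/1000)
```

```text
tip front proj [[278.5146852  242.90016879]] tip centre [[278.5068151  257.63474708]]
[[0.58613036 0.20797292]
 [0.5832179  0.169734  ]]
lug hole [[0.59549791 0.243006  ]]
-55 [[0.5407507  0.16643154]
 [0.53971702 0.16735217]]
-55.5 [[0.54038991 0.16682913]
 [0.53969789 0.16773187]]
-56 [[0.54003261 0.16722985]
 [0.53968208 0.16811172]]
```

```bash
cat > plan.py <<'E'
import numpy as np
from plant import bot
from h import Rn
y=np.radians(-55.4); r=np.array([[np.cos(y),-np.sin(y)],[np.sin(y),np.cos(y)]])
W=np.array([[-8,61],[23,37],[35,0],[23,-37],[-8,-61]])@r.T/1000+[.5402,.167]
s=bot.observe(); q=Rn.from_euler('xyz',s["orientation"],degrees=True).inv()
print("t",s["time_s"],s["tool_pos"].round(4),s["orientation"].round(2),s["ft_force"].round(1))
for i,w in enumerate(W): print(i+1,w.round(4),"cm:",(q.apply(np.r_[w,.041]-s["tool_pos"])*100).round(2))
E
python3 plan.py
```

```text
t 3.55 [0.5869 0.211  0.0822] [180.    -0.19  21.62] [-0.4 -0.2 -0.5]
1 [0.5859 0.2082] cm: [-0.21  0.22  4.12]
2 [0.5837 0.1691] cm: [-1.85  3.78  4.11]
3 [0.5601 0.1382] cm: [-5.19  5.78  4.1 ]
4 [0.5228 0.1271] cm: [-9.06  5.44  4.09]
5 [0.4854 0.1389] cm: [-12.1    2.96   4.08]
```

Down on button 1: align, approach, then a slow press.

```bash
python3 -m handwheel '[[[-0.2,0.2,1,0,0,0],[0,0,1.2,0,0,0],[0,0,0.6,0,0,0],[0,0,0.3,0,0,0],[0,0,0.3,0,0,0],[0,0,0.3,0,0,0],[0,0,0.3,0,0,0],[0,0,0.1,0,0,0],[0,0,0,0,0,0],[0,0,0,0,0,0]]]'; python3 plan.py
```

```text
time_s: 4.55
tool_pos: [0.584, 0.2081, 0.0401]
orientation: [180.0, 0.0, 21.6]
ft_force: [-3.7, -2.0, 8.4]
grip_width: 0.0006
grasp_force: 4.3
t 4.55 [0.584  0.2081 0.0401] [1.800e+02 5.000e-02 2.164e+01] [-3.7 -2.   8.4]
1 [0.5859 0.2082] cm: [ 0.18  0.06 -0.09]
2 [0.5837 0.1691] cm: [-1.46  3.62 -0.09]
3 [0.5601 0.1382] cm: [-4.8   5.62 -0.09]
4 [0.5228 0.1271] cm: [-8.67  5.28 -0.08]
5 [0.4854 0.1389] cm: [-11.71   2.8   -0.08]
```

```bash
python3 -m handwheel '[[[0,0,-0.8,0,0,0],[0,0,-1.2,0,0,0],[-0.7,1.8,-0.2,0,0,0],[-0.7,1.8,0,0,0,0],[0,0,0,0,0,0],[0,0,0,0,0,0]]]'; python3 plan.py
```

```text
time_s: 5.15
tool_pos: [0.5854, 0.1701, 0.0619]
orientation: [-180.0, -0.1, 21.6]
ft_force: [-0.1, 1.0, 0.0]
grip_width: 0.0003
grasp_force: 0.0
t 5.15 [0.5854 0.1701 0.0619] [-1.7997e+02 -1.0000e-01  2.1600e+01] [-0.1  1.   0. ]
1 [0.5859 0.2082] cm: [ 1.44 -3.52  2.1 ]
2 [0.5837 0.1691] cm: [-0.2   0.04  2.09]
3 [0.5601 0.1382] cm: [-3.53  2.04  2.09]
4 [0.5228 0.1271] cm: [-7.41  1.7   2.08]
5 [0.4854 0.1389] cm: [-10.45  -0.78   2.07]
```

```bash
python3 -m handwheel '[[[-0.2,0,0.8,0,0,0],[0,0,0.3,0,0,0],[0,0,0.3,0,0,0],[0,0,0.3,0,0,0],[0,0,0.3,0,0,0],[0,0,0.1,0,0,0],[0,0,0,0,0,0],[0,0,0,0,0,0]]]'; python3 plan.py
```

```text
time_s: 5.95
tool_pos: [0.5835, 0.1682, 0.0402]
orientation: [179.9, -0.0, 21.6]
ft_force: [0.0, 0.1, -0.3]
grip_width: 0.0007
grasp_force: 0.0
t 5.95 [0.5835 0.1682 0.0402] [ 1.7995e+02 -4.0000e-02  2.1620e+01] [ 0.   0.1 -0.3]
1 [0.5859 0.2082] cm: [ 1.7  -3.63 -0.09]
2 [0.5837 0.1691] cm: [ 0.05 -0.07 -0.08]
3 [0.5601 0.1382] cm: [-3.28  1.93 -0.08]
4 [0.5228 0.1271] cm: [-7.16  1.59 -0.09]
5 [0.4854 0.1389] cm: [-10.19  -0.89  -0.09]
```

```bash
python3 -m handwheel '[[[0,0,-0.8,0,0,0],[0,0,-1.2,0,0,0],[-1.6,1,-0.2,0,0,0],[-1.7,0.9,0,0,0,0],[0,0,0,0,0,0],[0,0,0,0,0,0]]]'; python3 plan.py
python3 - <<'E'
from plant import imaging
import cv2
d=imaging.capture("wrist"); cv2.imwrite("pics/w3.png",cv2.resize(d["image"][130:310,170:430,::-1],None,fx=3,fy=3))
E
```

```text
time_s: 6.55
tool_pos: [0.5603, 0.1394, 0.0632]
orientation: [180.0, -0.1, 21.6]
ft_force: [0.7, -0.6, 0.6]
grip_width: 0.0008
grasp_force: 0.0
t 6.55 [0.5603 0.1394 0.0632] [ 1.800e+02 -1.200e-01  2.161e+01] [ 0.7 -0.6  0.6]
1 [0.5859 0.2082] cm: [ 4.91 -5.46  2.23]
2 [0.5837 0.1691] cm: [ 3.27 -1.9   2.23]
3 [0.5601 0.1382] cm: [-0.06  0.1   2.22]
4 [0.5228 0.1271] cm: [-3.94 -0.24  2.21]
5 [0.4854 0.1389] cm: [-6.97 -2.72  2.21]
```

View pics/w3.png

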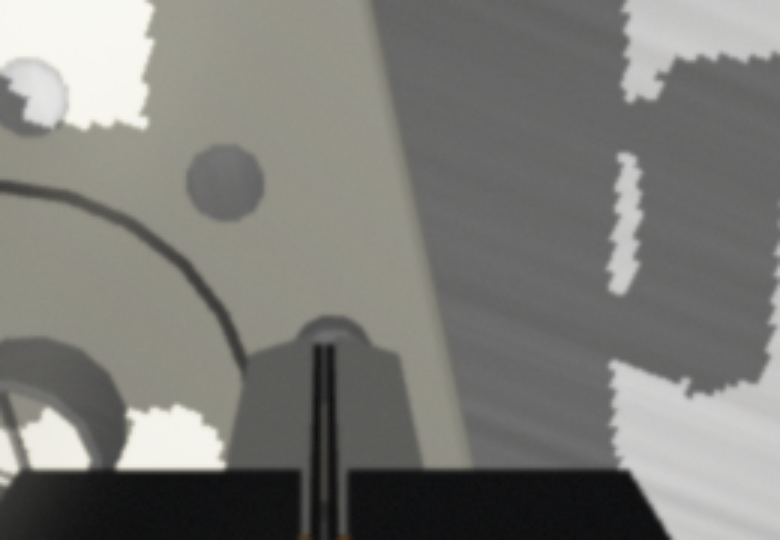

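Buttons 1 (crop (35,97)) and 2 (225,182) show no side rim, so both are flush. Button 3 stands just under the fingertips at (333,345). Next press is button 3.

```bash
python3 -m handwheel '[[[0,0.1,0.9,0,0,0],[0,0,0.3,0,0,0],[0,0,0.3,0,0,0],[0,0,0.3,0,0,0],[0,0,0.3,0,0,0],[0,0,0.1,0,0,0],[0,0,0.1,0,0,0],[0,0,0,0,0,0]]]'; python3 plan.py
```

```text
time_s: 7.4
tool_pos: [0.5595, 0.1385, 0.0401]
orientation: [-180.0, -0.0, 21.7]
ft_force: [-2.3, -0.2, 7.9]
grip_width: 0.0006
grasp_force: 4.1
t 7.4 [0.5595 0.1385 0.0401] [-1.7998e+02 -1.0000e-02  2.1660e+01] [-2.3 -0.2  7.9]
1 [0.5859 0.2082] cm: [ 5.03 -5.51 -0.09]
2 [0.5837 0.1691] cm: [ 3.38 -1.95 -0.09]
3 [0.5601 0.1382] cm: [ 0.05  0.05 -0.09]
4 [0.5228 0.1271] cm: [-3.83 -0.29 -0.1 ]
5 [0.4854 0.1389] cm: [-6.86 -2.77 -0.1 ]
```

```bash
python3 -m handwheel '[[[0,0,-0.8,0,0,0],[0,0,-1.2,0,0,0],[-1.9,-0.1,-0.2,0,0,0],[-1.9,-0.2,0,0,0,0],[0,0,0,0,0,0],[0,0,0,0,0,0]]]'; python3 plan.py
```

```text
time_s: 8.0
tool_pos: [0.5242, 0.127, 0.062]
orientation: [180.0, -0.1, 21.6]
ft_force: [-0.1, 0.4, 0.3]
grip_width: 0.0006
grasp_force: 0.0
t 8.0 [0.5242 0.127  0.062 ] [ 1.7998e+02 -1.0000e-01  2.1640e+01] [-0.1  0.4  0.3]
1 [0.5859 0.2082] cm: [ 8.72 -5.27  2.11]
2 [0.5837 0.1691] cm: [ 7.08 -1.71  2.11]
3 [0.5601 0.1382] cm: [3.74 0.29 2.11]
4 [0.5228 0.1271] cm: [-0.13 -0.05  2.1 ]
5 [0.4854 0.1389] cm: [-3.17 -2.54  2.09]
```

```bash
python3 -m handwheel '[[[-0.1,0,0.8,0,0,0],[0,0,0.3,0,0,0],[0,0,0.3,0,0,0],[0,0,0.3,0,0,0],[0,0,0.3,0,0,0],[0,0,0.1,0,0,0],[0,0,0.1,0,0,0],[0,0,0,0,0,0]]]'; python3 plan.py
```

```text
time_s: 8.8
tool_pos: [0.5225, 0.1266, 0.04]
orientation: [180.0, -0.0, 21.6]
ft_force: [-1.0, -0.9, 7.6]
grip_width: 0.0005
grasp_force: 4.2
t 8.8 [0.5225 0.1266 0.04  ] [ 1.7999e+02 -4.0000e-02  2.1650e+01] [-1.  -0.9  7.6]
1 [0.5859 0.2082] cm: [ 8.9  -5.25 -0.09]
2 [0.5837 0.1691] cm: [ 7.26 -1.69 -0.09]
3 [0.5601 0.1382] cm: [ 3.92  0.31 -0.1 ]
4 [0.5228 0.1271] cm: [ 0.05 -0.03 -0.1 ]
5 [0.4854 0.1389] cm: [-2.99 -2.51 -0.1 ]
```

```bash
python3 -m handwheel '[[[0,0,-0.8,0,0,0],[0,0,-1.2,0,0,0],[-1.5,-1.2,-0.2,0,0,0],[-1.5,-1.3,0,0,0,0],[0,0,0,0,0,0],[0,0,0,0,0,0]]]'; python3 plan.py
python3 - <<'E'
from plant import imaging
import cv2
d=imaging.capture("wrist"); cv2.imwrite("pics/w4.png",cv2.resize(d["image"][100:310,170:430,::-1],None,fx=2.5,fy=2.5))
E
```

```text
time_s: 9.4
tool_pos: [0.4859, 0.1389, 0.0619]
orientation: [180.0, -0.1, 21.7]
ft_force: [0.2, 0.2, -0.1]
grip_width: 0.0006
grasp_force: 0.0
t 9.4 [0.4859 0.1389 0.0619] [ 1.7999e+02 -8.0000e-02  2.1670e+01] [ 0.2  0.2 -0.1]
1 [0.5859 0.2082] cm: [11.85 -2.75  2.1 ]
2 [0.5837 0.1691] cm: [10.2  0.8  2.1]
3 [0.5601 0.1382] cm: [6.86 2.8  2.1 ]
4 [0.5228 0.1271] cm: [2.99 2.46 2.09]
5 [0.4854 0.1389] cm: [-0.04 -0.02  2.09]
```

View pics/w4.png

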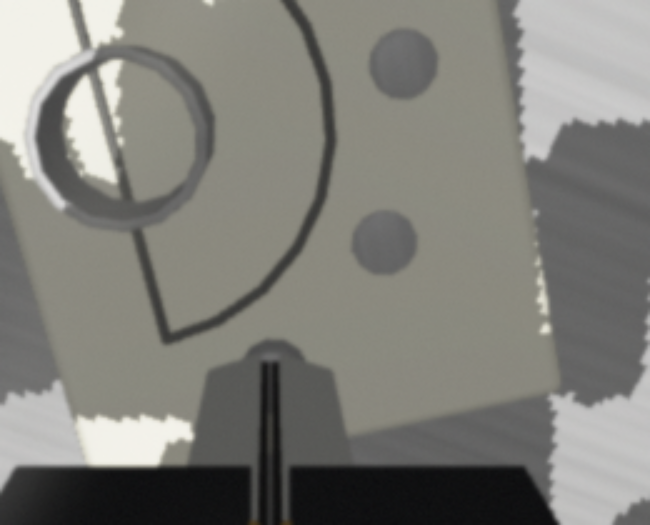

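Buttons 3 (403,63) and 4 (385,242) are flush, the cutter is undisturbed, and button 5 is just under the tip at (275,355). Next press is button 5.

```bash
python3 -m handwheel '[[[0,0,0.8,0,0,0],[0,0,0.3,0,0,0],[0,0,0.3,0,0,0],[0,0,0.3,0,0,0],[0,0,0.3,0,0,0],[0,0,0.1,0,0,0],[0,0,0.1,0,0,0],[0,0,0,0,0,0]]]'; python3 plan.py
```

```text
time_s: 10.25
tool_pos: [0.4853, 0.1383, 0.04]
orientation: [180.0, -0.0, 21.6]
ft_force: [-1.1, -2.3, 9.6]
grip_width: 0.0005
grasp_force: 4.7
t 10.25 [0.4853 0.1383 0.04  ] [ 1.7996e+02 -2.0000e-02  2.1620e+01] [-1.1 -2.3  9.6]
1 [0.5859 0.2082] cm: [11.92 -2.8  -0.1 ]
2 [0.5837 0.1691] cm: [10.28  0.76 -0.1 ]
3 [0.5601 0.1382] cm: [ 6.94  2.76 -0.1 ]
4 [0.5228 0.1271] cm: [ 3.07  2.42 -0.1 ]
5 [0.4854 0.1389] cm: [ 0.03 -0.06 -0.1 ]
```

Last one is in. I'll lift well clear, pull back for a view and check.

```bash
python3 -m handwheel '[[[0,0,-0.8,0,0,0],[0,0,-2,0,0,0],[0,0,-4,0,0,0],[0,0,-4,0,0,0],[0,0,-4,0,0,0],[-1,0,-3,0,0,0],[-2,0,-1,0,0,0],[-1,0,0,0,0,0],[0,0,0,0,0,0],[0,0,0,0,0,0],[0,0,0,0,0,0]]]'; python3 plan.py
python3 - <<'E'
from plant import imaging
import cv2
d=imaging.capture("wrist"); cv2.imwrite("pics/w5.png",d["image"][:,:,::-1])
E
```

```text
time_s: 11.35
tool_pos: [0.4482, 0.1242, 0.2265]
orientation: [-180.0, 0.1, 21.7]
ft_force: [0.4, -0.4, 0.6]
grip_width: 0.0003
grasp_force: 0.0
t 11.35 [0.4482 0.1242 0.2265] [-1.7998e+02  6.0000e-02  2.1660e+01] [ 0.4 -0.4  0.6]
1 [0.5859 0.2082] cm: [15.92 -2.72 18.53]
2 [0.5837 0.1691] cm: [14.27  0.84 18.53]
3 [0.5601 0.1382] cm: [10.94  2.84 18.53]
4 [0.5228 0.1271] cm: [ 7.06  2.49 18.54]
5 [0.4854 0.1389] cm: [4.030e+00 1.000e-02 1.854e+01]
```

View pics/w5.png

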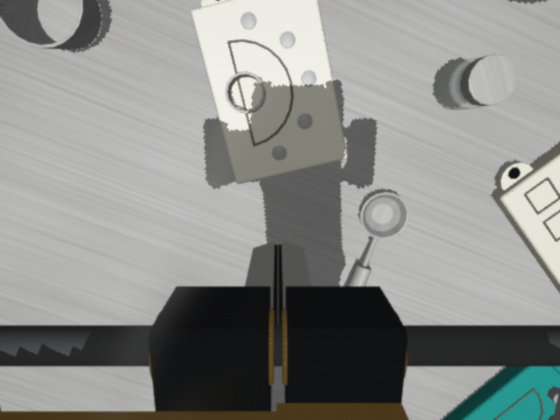

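All five buttons, from (249,20) to (279,152), are flush, with no long shadows. The cutter at (245,93) is in place and the arm is clear.

```bash
python3 -c "
from plant import bot; print(bot.job_done())"
```

```text
the job is handed in; nothing more can be done
None
```

I pressed all five half-moon buttons flush in order from the lug end, with no sign in the wrist pictures that the plate or anything near it moved; the arm is clear and the job is handed in at about 11.4 s (no verdict was returned).

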